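Slide open the mould box and set out the ring mould

ROBOT

A 7-joint arm with a two-finger parallel gripper is mounted at the origin on a cart in front of the work surface, level with it; the furniture and walls round the work are solid. World frame = base frame: x ahead of the robot, y to its left, z up, the work surface at z = 0. Lengths are in m, angles in degrees, forces in N, time in s.
With the tool pointing down it reaches from about 0.425 to 0.875 m from the base axis. Payload 4.7 kg.
Tool frame: the origin (TCP) lies midway between the tips of the shut fingers; the grasp point (between the pads) lies 19 mm behind it; z points along the fingers, y is the direction in which the jaws open and shut (so a half turn about z gives the same grasp; the last joint's range is limited). The gripper opens to 87 mm and grips with 3 to 60 N. Pads are 19 mm wide; open, the fingers measure 117 mm over their backs; the gripper's body (75 mm by 190 mm) begins 51 mm behind the grasp point.
Start: joints at [0.808, 18.392, -4.016, 83.108, 1.295, 78.541, -3.26], TCP at [0.65, -0, 0.223] pointing down, gripper open.
Joint ranges: [-163.93, 163.93], [-17.29, 119.83], [-79.2, 71.16], [3.27, 140.29], [-89.18, 269.18], [5.43, 117.66], [-154.24, 154.24]. Speed limits (degrees/s): [147.25, 147.25, 180, 180, 180, 180, 180].

INTERFACE

Orientations are given as [roll, pitch, yaw] about the fixed x, y, z axes, in that order (R = Rz(yaw) Ry(pitch) Rx(roll)).
In Python, from cell import env gives the robot as it stands.
- The arm moves only by the tool apply_moves, never from a script. Its argument "targets" is a list of rows, each a list of 2 entries, a list of its own where there are three numbers: the shift along the world's x, y, z in mm, then the turn, a rotation vector about the world's x, y, z in rad. A call has 1 to 8 rows; each row is the pose to reach, as a shift and turn from the pose commanded when the call began; what a row does not reach only later rows make up. A row lasts 1/10 s, in which the tool goes at most 50 mm and 8.59 degrees, less where a joint would pass 70% of its speed; a pose out of reach is approached as far as the arm can. A call with a gripper value outside its range is refused whole. "hand" is the finger opening in mm, from 0 to 87, set as the call begins (left out, the last holds). The fingers move at their own pace and stop on an object; "squeeze" is the grip in N (left out, the last holds). Time passes only in rows, so rows that repeat a pose let the fingers close. It gives the time, the measured TCP pose, the force and the opening at its end, in the units of the state.
- env.get_obs(): the state, without advancing time (a new reading comes with each control period).
- env.read_camera(name): name is "scene" or "side" or "wrist"; returns a dict with "image" (400x640x3 uint8, red, green, blue), "camera_matrix" (3x3 intrinsics, pixels), "camera_from_world" (4x4, takes a point from world to camera coordinates); the wrist camera has in their place "mount" (4x4, takes a point from camera to tool coordinates, whose origin is the TCP and whose axes are the flange's). Camera axes: x right, y down, z forward; pixel columns grow to the right and rows downward; lengths in m; the calibration is good to about 2 mm. The wrist camera is an equidistant fisheye: a pixel r from the principal point sees the ray r / f radians off the axis. A picture is of the moment at which its call begins: read the wrist's pose just before it. There is no depth.
- env.sign_off(): hands the job in, once; it reports no verdict.
Trained networks look in a picture, given as the dict that the camera call returned (one of the last four; its "shot" number tells which), for a name from the list of things; names that differ only in an ending like _2 or _b are one class to them, and where a whole thing is asked for, a point or a joint stands for the part that bears it (a point fixed in the world has none). Each returns a list of dicts, best first, with "conf" (0 to 1); they miss things now and then, are a little off and sometimes report something else, mostly with a low value. They report only what shows in the picture. A call takes as long as a camera call. They do not tell look-alikes from the thing itself.
- env.regions_of(picture, target): "region" (400x640 bool, what is visible of it) and "rect" ([left, top, right, bottom] in pixels, round what is visible of it).
The state is a dict: "time_s": time; "qpos": joint angles; "joint_velocities": joint speeds; "effort": joint torques, N m; "tool_pos": TCP position; "tool_rot": TCP orientation; "force": force on the tool from outside, world axes, zero at the start; "wrist_torque": the same for the moment, N m; "grip_width": finger opening in m.
Only numpy, scipy, OpenCV 4.12 (cv2) and the standard library are available. Lean on these libraries where they do the work, as an engineer would, in place of code of your own. Each camera call takes 0.05 s, during which the arm holds its last target. There are 200 camera calls.

TASK

Slide the lid of the wooden box out along its grooves until it is free, and lay it flat on the bare worktop with its handle up. Then lift the ring mould out of the box and stand it upright in the middle of the cake board, ready to be filled. Set both down rather than dropping them, and leave the other things on the table where they are.

Things in the scene. Friction and masses are not known exactly. Their poses are not given: they have to be found in the camera images.
- mould_box: Light-wood box, fixed to the table, 184 long (x) x 136 (y) x 80 high; origin: centre of its underside. Inside 164 x 112, floor top at z = 0.008; side walls 12 thick, each grooved inside (z 0.063 to 0.072, 7 deep) for the lid. The back (+x) wall stops the lid; the front (-x) wall is only 61 high: the lid slides out level towards the box's -x only, and is free after 174 mm of travel.
- box_lid: Loose sliding lid, light wood, 0.12 kg: plate 173 (x) x 122 (y) x 6 with a handle bar across its top. Origin: centre of the plate's underside; x along the slide like the box's x, z up. Starts shut, underside at z = 0.063 on the grooves' lower ledge, with 2 mm of play at each side and 3 mm in height; slides on friction alone (under 2 N).
- lid_handle (a point): Centre of the lid's handle bar, which is 14 thick (along the lid's x), 76 long (along the lid's y) and 24 high; it stands on the plate, 30 mm from the lid's centre towards its -x (front) end. This point is 12 mm above the plate's upper face.
- ring_mould: The steel ring mould in the box under the lid: an open upright tube, 56 outside diameter, 50 high, 0.06 kg; origin at the centre of its underside, z along its axis. It stands on the box's floor within about 15 mm of the box's centre; it can be taken across its diameter.
- cake_board: Thin square tan cake board, bare, 208 x 208 x 9, fixed, flat on the worktop at the robot's left; origin at the centre of its underside (upper face at z = 0.009).
- wide_ring: Another steel ring mould, wider and lower (69 diameter x 45 high), standing on the worktop: a bystander, leave alone. Origin at the centre of its underside.
- bowl: Small steel bowl, 110 diameter x 42 high, bystander on the worktop, leave alone. Origin at the centre of its underside.
- timer: White dial timer, 64 diameter x 44 high, bystander on the worktop, leave alone. Origin at the centre of its underside.
Mind the look-alikes: they are no part of the job. There is more than one size of the mould_box; the job needs the larger.

How it is judged (in metres and radians):
On the way, in this order (a step that is already met when the one before it is completed fails the run):
1. the lid is slid more than half way out while still running level in its grooves (x of box_lid in the frame of mould_box below -0.095 m and z of box_lid in the frame of mould_box between 0.055 and 0.075 m and y of box_lid in the frame of mould_box between -0.012 and 0.012 m and angle between box_lid's own z axis and vertical below 0.12 rad), for 0.05 s.
2. the lid lies flat on the worktop, handle up, released, while the ring mould is still in the box (height (world z) of box_lid below 0.008 m and angle between box_lid's own z axis and vertical below 0.08 rad and contact force between box_lid and the fingers below 0.1 N and linear speed of box_lid below 0.02 m/s and horizontal distance between ring_mould and mould_box below 0.1 m), for 0.2 s.
At the end, for the whole second after the job is handed in: The lid lies flat on the bare worktop, handle up (underside within 8 mm of it, tilt under 0.08 rad), and the ring mould stands upright (tilt under 0.1 rad) on the cake board with its centre within 40 mm of the board's centre; both are released and at rest (height (world z) of box_lid below 0.008 m and angle between box_lid's own z axis and vertical below 0.08 rad and contact force between each of box_lid, ring_mould and the fingers below 0.1 N and linear speed of each of box_lid, ring_mould below 0.02 m/s and horizontal distance between ring_mould and cake_board below 0.04 m and height (world z) of ring_mould between 0.005 and 0.013 m and angle between ring_mould's own z axis and vertical below 0.1 rad); the robot touches nothing.
It fails at once if the wide ring mould is shifted by more than 30 mm (distance of wide_ring from where it was at the start of the episode above 0.03 m).
It fails at once if the steel bowl is shifted by more than 30 mm (distance of bowl from where it was at the start of the episode above 0.03 m).
It fails at once if the timer is shifted by more than 30 mm (distance of timer from where it was at the start of the episode above 0.03 m).
It fails at once if the ring mould falls freely by more than about 40 mm (linear speed of ring_mould above 0.9 m/s and contact force between ring_mould and the fingers below 0.05 N).
It fails at once if the lid falls freely by more than about 40 mm (linear speed of box_lid above 0.9 m/s and contact force between box_lid and the fingers below 0.05 N).
It also fails if it takes over 64 s, if anything falls off the work surface, if the arm or the gripper's body presses on something with over 40 N, if the wrist force passes 120 N, or if a joint passes its speed limit or range.

## Working session

There is one attempt and no reset: what is moved stays moved. The work goes in short steps, Python scripts to look and compute and a tool call to move; the robot and the scene stay as the last step left them, time stands still between calls to the robot, and variables do not carry over. Pictures are saved under pics/ and viewed, about 8 in all and at most 12, crops included, and the job is handed in when it is done.

Besides the shell and the picture viewer there is one more tool, called after "Request:" as a command line: name --argument value ..., lists and objects as JSON in quotes. apply_moves: Moves the arm, as the interface text tells. Its arguments: {"type":"object","properties":{"targets":{"type":"array","items":{"type":"array"}},"hand":{"type":"number"},"squeeze":{"type":"number"}},"required":["targets"]}

```bash
ls; mkdir -p pics; cat > h.py <<'E'
import numpy as np, cv2
from cell import env
def save(p,n,box=None,s=1):
    im=p["image"][:,:,::-1]
    if box: im=im[box[1]:box[3],box[0]:box[2]]
    cv2.imwrite(f"pics/{n}.png",cv2.resize(im,None,fx=s,fy=s,interpolation=cv2.INTER_CUBIC))
def ground(p,uv,z):
    K=p["camera_matrix"];T=np.array(p["camera_from_world"]);R=T[:3,:3];c=-R.T@T[:3,3]
    d=R.T@np.linalg.solve(K,[uv[0],uv[1],1.]);return c+d*(z-c[2])/d[2]
def proj(p,X):
    T=np.array(p["camera_from_world"]);x=T[:3,:3]@np.array(X)+T[:3,3];x=p["camera_matrix"]@x;return x[:2]/x[2]
E
python3 - <<'E'
from h import *
s=env.get_obs();print(s)
for c in ["scene","side"]:
    p=env.read_camera(c);save(p,c+"0")
    for n in ["mould_box","box_lid","lid_handle","cake_board","wide_ring","bowl","timer"]:
        for r in env.regions_of(p,n)[:3]:
            m=r["region"];ys,xs=np.nonzero(m);print(c,n,round(r["conf"],2),r["rect"],xs.mean().round(),ys.mean().round(),ground(p,(xs.mean(),ys.mean()),0.04).round(3))
E
```

```text
pics
{'time_s': 0.0, 'qpos': array([ 0.80633372, 18.43864079, -4.0165298 , 83.17674153,  1.29546987,
       78.53854149, -3.25972487]), 'joint_velocities': array([ 0.06712506, -0.04300546, -0.05462748, -0.02836159, -0.08651219,
       -0.03711055,  0.02847346]), 'effort': array([-2.58547143e-04, -4.91284704e+01, -4.03903294e-01, -3.12526345e+01,
       -6.40594075e-02,  4.37659642e-02,  1.61017233e-04]), 'tool_pos': array([ 6.49444811e-01, -2.54206385e-05,  2.21450262e-01]), 'tool_rot': array([-1.79891350e+02,  5.88109610e-03,  9.00047785e+01]), 'force': array([ 0.50530425, -0.11646016, -0.36728562]), 'wrist_torque': array([ 0.01465093,  0.02403211, -0.00596146]), 'grip_width': 0.08711667575398875}
scene mould_box 0.85 [188.2, 187.0, 238.8, 225.3] 213.0 206.0 [0.352 0.172 0.04 ]
scene mould_box 0.8 [300.2, 203.2, 394.2, 279.7] 350.0 246.0 [ 0.543 -0.212  0.04 ]
scene mould_box 0.19 [429.2, 253.7, 462.9, 291.2] 447.0 272.0 [ 0.65  -0.409  0.04 ]
scene box_lid 0.58 [311.2, 208.8, 387.1, 247.2] 349.0 226.0 [ 0.596 -0.139  0.04 ]
scene lid_handle 0.63 [308.5, 211.3, 387.8, 246.2] 349.0 2
[... 478 characters left out ...]
355.8, 221.2] 329.0 198.0 [ 0.551 -0.148  0.04 ]
side mould_box 0.72 [362.3, 254.1, 407.6, 305.3] 385.0 278.0 [0.356 0.216 0.04 ]
side box_lid 0.96 [308.9, 171.5, 352.3, 199.1] 330.0 186.0 [ 0.559 -0.229  0.04 ]
side lid_handle 0.92 [311.5, 173.4, 351.8, 201.5] 330.0 186.0 [ 0.558 -0.228  0.04 ]
side cake_board 0.95 [236.8, 258.4, 344.0, 325.4] 293.0 291.0 [0.574 0.303 0.04 ]
side wide_ring 0.65 [297.7, 156.8, 313.1, 175.5] 307.0 164.0 [ 0.664 -0.377  0.04 ]
side bowl 0.91 [244.1, 196.3, 276.0, 223.7] 259.0 209.0 [ 0.753 -0.048  0.04 ]
side bowl 0.62 [310.5, 174.8, 349.3, 201.0] 329.0 187.0 [ 0.559 -0.225  0.04 ]
side timer 0.83 [391.2, 185.9, 414.0, 204.7] 399.0 195.0 [ 0.33  -0.213  0.04 ]
```

View pics/scene0.png

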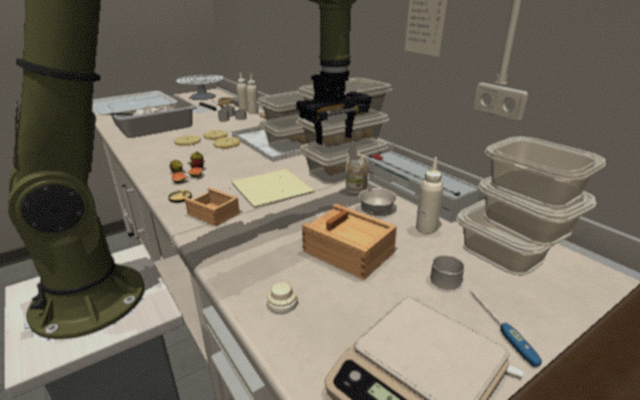

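View pics/side0.png

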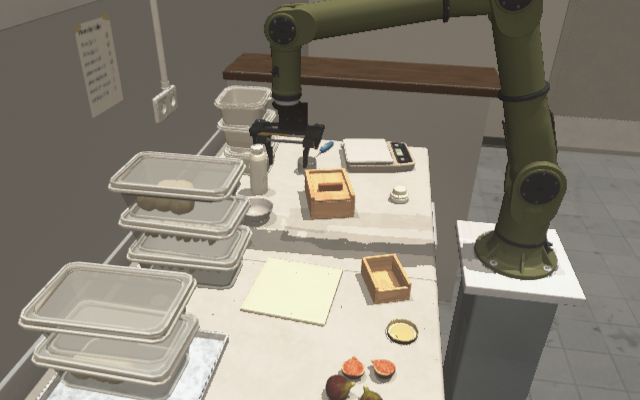

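The scene picture shows two boxes: a lidded one at (350,246) and a small open one at (213,206). The larger, lidded box is the one meant, and its handle is at about (336,214). I'll fit its pose from the silhouettes in both views and enlarge it.

```bash
cat >> h.py <<'E'
from scipy.optimize import differential_evolution,minimize
def hullmask(p,x,y,yaw,L,W,H,z0=0):
    c,s=np.cos(yaw),np.sin(yaw)
    P=[proj(p,[x+c*a-s*b,y+s*a+c*b,z]) for a in(-L/2,L/2) for b in(-W/2,W/2) for z in(z0,z0+H)]
    m=np.zeros((400*4,640*4),np.uint8);h=cv2.convexHull((np.array(P)*4).astype(np.int32));cv2.fillConvexPoly(m,h,1)
    return cv2.resize(m,(640,400),interpolation=cv2.INTER_AREA)>0 if 0 else m[2::4,2::4]>0
def fit(ps,ms,g,dims,r=(.05,.05,1.6)):
    f=lambda v:sum(1-(lambda a:(a&m).sum()/(a|m).sum())(hullmask(p,*v,*dims)) for p,m in zip(ps,ms))
    return differential_evolution(f,[(g[i]-r[i],g[i]+r[i]) for i in range(3)],maxiter=40,popsize=12,seed=1)
E
python3 - <<'E'
from h import *
a=env.read_camera("scene");b=env.read_camera("side")
def best(p,n,near):
    c=[r for r in env.regions_of(p,n)]
    return min(c,key=lambda r:np.hypot((r["rect"][0]+r["rect"][2])/2-near[0],(r["rect"][1]+r["rect"][3])/2-near[1]))["region"]
for n,na,nb,g,d in [("mould_box",(350,246),(329,198),(.55,-.18,0),(.184,.136,.08)),("cake_board",(272,187),(293,291),(.56,.25,0),(.208,.208,.009)),("mould_box",(213,206),(385,278),(.36,.2,0),(.13,.1,.06))]:
    r=fit([a,b],[best(a,n,na),best(b,n,nb)],g,d);print(n,r.x.round(3),np.degrees(r.x[2]).round(1),r.fun)
for n,na,nb,z in [("wide_ring",(446,272),(307,164),.0225),("bowl",(377,199),(259,209),.021),("timer",(282,298),(399,195),.022)]:
    for p,q in((a,na),(b,nb)):print(n,ground(p,q,z).round(3))
im=cv2.resize(a["image"][180:300,280:410],None,fx=4,fy=4,interpolation=2)[:,:,::-1]
i2=cv2.resize(b["image"][155:235,290:370],None,fx=4,fy=4,interpolation=2)[:,:,::-1]
o=np.zeros((480,840,3),np.uint8);o[:,:520]=im;o[:320,520:840]=i2
cv2.imwrite("pics/c1.png",o[:,:800])
E
```

```text
mould_box [ 0.558 -0.188 -1.278] -73.2 0.7926586359793847
cake_board [ 0.582  0.255 -0.094] -5.4 0.09010698216143531
mould_box [ 0.357  0.197 -1.338] -76.7 0.35444429067997363
wide_ring [ 0.668 -0.395  0.022]
wide_ring [ 0.668 -0.409  0.022]
bowl [ 0.783 -0.04   0.021]
bowl [ 0.76  -0.076  0.021]
timer [ 0.328 -0.258  0.022]
timer [ 0.33  -0.243  0.022]
```

View pics/c1.png

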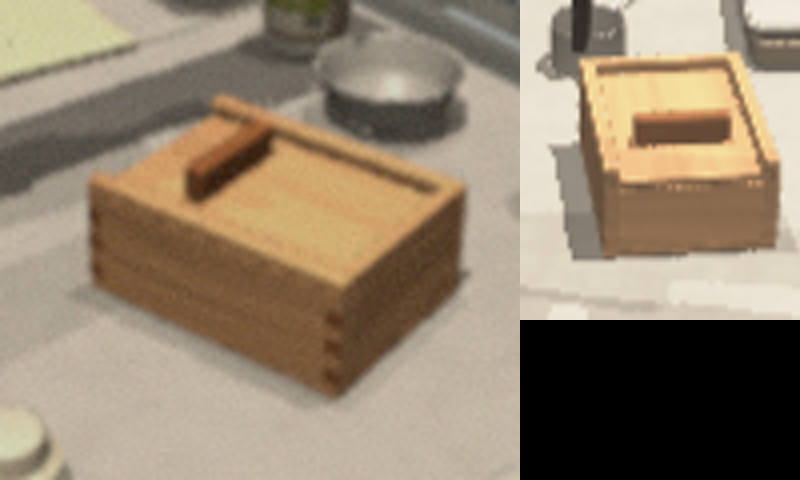

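The crop confirms it: the large box is shut, its grooved sides are visible, and the handle is at the end facing the robot's left (world +y). I'll refine the pose from its top corners, then go above it.

```bash
python3 - <<'E'
from h import *
a=env.read_camera("scene");b=env.read_camera("side")
best=lambda p,n,w:min(env.regions_of(p,n),key=lambda r:np.hypot((r["rect"][0]+r["rect"][2])/2-w[0],(r["rect"][1]+r["rect"][3])/2-w[1]))["region"]
A=[(92,177),(218,98),(465,185),(340,285)];B=[(603,183),(776,163),(738,57),(582,62)]
G=[ground(a,(280+u/4,180+v/4),.08) for u,v in A];print(np.round(G,3),np.mean(G,0))
G=[ground(b,(290+(u-520)/4,155+v/4),.08) for u,v in B];print(np.round(G,3),np.mean(G,0))
ms=[best(a,"mould_box",(350,246))|best(a,"box_lid",(350,227)),best(b,"mould_box",(329,198))|best(b,"box_lid",(330,186))]
r=fit([a,b],ms,(.55,-.18,-1.4),(.184,.136,.08),(.05,.05,.5));print(r.x,np.degrees(r.x[2]),r.fun)
E
```

```text
[[ 0.471 -0.118  0.08 ]
 [ 0.593 -0.081  0.08 ]
 [ 0.646 -0.256  0.08 ]
 [ 0.519 -0.292  0.08 ]] [ 0.5570118  -0.18662455  0.08      ]
[[ 0.594 -0.057  0.08 ]
 [ 0.469 -0.111  0.08 ]
 [ 0.518 -0.281  0.08 ]
 [ 0.644 -0.248  0.08 ]] [ 0.55609998 -0.1744347   0.08      ]
[ 0.55717767 -0.18804459 -1.28531276] -73.64299651647119 0.09116310920033799
```

Request:
apply_moves --targets '[[[-20, -20, 10], [0, 0, 0]], [[-40, -50, 20], [0, 0, 0]], [[-60, -90, 30], [0, 0, 0]], [[-80, -130, 40], [0, 0, 0]], [[-95, -160, 50], [0, 0, 0]], [[-95, -160, 50], [0, 0, 0]], [[-95, -160, 50], [0, 0, 0]]]'

```text
time_s: 2.2
tool_pos: [0.5549, -0.1608, 0.2731]
tool_rot: [179.9, -0.0, 89.9]
force: [-0.5, 0.8, -0.4]
grip_width: 0.087
```

```bash
cat >> h.py <<'E'
from scipy.spatial.transform import Rotation as Ro
def wrist():
    s=env.get_obs();p=env.read_camera("wrist")
    T=np.eye(4);T[:3,:3]=Ro.from_euler("xyz",s["tool_rot"],degrees=True).as_matrix();T[:3,3]=s["tool_pos"]
    p["W"]=T@np.array(p["mount"]);return p
def wground(p,uv,z):
    K=p["camera_matrix"];q=np.array([(uv[0]-K[0,2])/K[0,0],(uv[1]-K[1,2])/K[1,1]]);t=np.linalg.norm(q)
    d=np.r_[q/t*np.sin(t),np.cos(t)] if t>1e-9 else np.array([0,0,1.]);d=p["W"][:3,:3]@d;c=p["W"][:3,3]
    return c+d*(z-c[2])/d[2]
def wproj(p,X):
    W=p["W"];x=W[:3,:3].T@(np.array(X)-W[:3,3]);t=np.arctan2(np.hypot(x[0],x[1]),x[2]);k=t/np.hypot(x[0],x[1])
    K=p["camera_matrix"];return K[0,2]+K[0,0]*k*x[0],K[1,2]+K[1,1]*k*x[1]
E
python3 - <<'E'
from h import *
p=wrist();print(p["camera_matrix"],p["W"].round(3))
for n,z in [("mould_box",.08),("box_lid",.069),("lid_handle",.093)]:
    for r in env.regions_of(p,n)[:2]:
        ys,xs=np.nonzero(r["region"]);c=cv2.minAreaRect(np.c_[xs,ys].astype(np.float32))
        print(n,round(r["conf"],2),c,wground(p,c[0],z).round(3),[wground(p,q,z)[:2].round(3) for q in cv2.boxPoints(c)])
im=p["image"].copy()
x=np.array([.282,-.959]);y=np.array([.959,.282]);o=np.array([.557,-.188])
for a in(-.092,.092):
    for b in(-.068,.068):
        q=wproj(p,[*(o+a*x+b*y),.08 ]);cv2.circle(im,(int(q[0]),int(q[1])),3,(255,0,0),1)
p["image"]=im;save(p,"w1",s=1.25)
E
```

```text
[[309.70691629   0.         321.01021649]
 [  0.         309.70691629 202.58863384]
 [  0.           0.           1.        ]] [[ 1.    -0.003 -0.     0.555]
 [-0.003 -0.958 -0.286 -0.082]
 [ 0.     0.286 -0.958  0.435]
 [ 0.     0.     0.     1.   ]]
mould_box 0.78 ((323.92706298828125, 195.36654663085938), (147.40750122070312, 116.92379760742188), 72.6459732055664) [ 0.559 -0.179  0.08 ] [array([ 0.468, -0.115]), array([ 0.597, -0.076]), array([ 0.659, -0.25 ]), array([ 0.513, -0.3  ])]
box_lid 0.74 ((321.5973815917969, 189.90249633789062), (136.3061065673828, 96.19892120361328), 73.03385162353516) [ 0.556 -0.175  0.069] [array([ 0.477, -0.112]), array([ 0.586, -0.08 ]), array([ 0.642, -0.244]), array([ 0.52 , -0.285])]
lid_handle 0.83 ((321.3708190917969, 190.06544494628906), (135.72357177734375, 96.00907135009766), 73.44293212890625) [ 0.555 -0.169  0.093] [array([ 0.483, -0.11 ]), array([ 0.585, -0.081]), array([ 0.635, -0.234]), array([ 0.522, -0.271])]
```

View pics/w1.png

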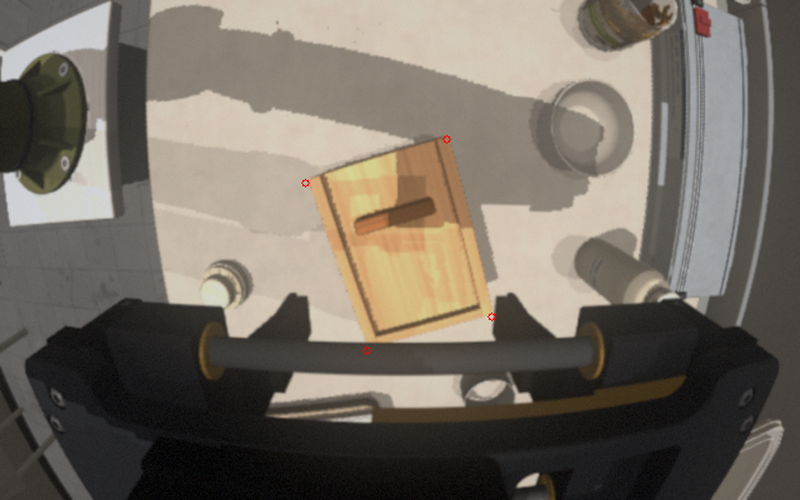

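```bash
python3 - <<'E'
from h import *
p=wrist()
for q,z in [((312,180),.08),((445,139),.08),((490,316),.08),((375,342),.08),((397,219),.093),((358,230),.093),((434,207),.093)]:
    print(wground(p,(q[0]/1.25,q[1]/1.25),z).round(4))
hsv=cv2.cvtColor(p["image"],cv2.COLOR_RGB2GRAY);save(p,"w1c",(270,150,360,200),8)
E
```

```text
[ 0.4721 -0.1144  0.08  ]
[ 0.5947 -0.0773  0.08  ]
[ 0.647  -0.2525  0.08  ]
[ 0.5281 -0.2822  0.08  ]
[ 0.5514 -0.1493  0.093 ]
[ 0.516  -0.1595  0.093 ]
[ 0.5845 -0.1382  0.093 ]
```

View pics/w1c.png

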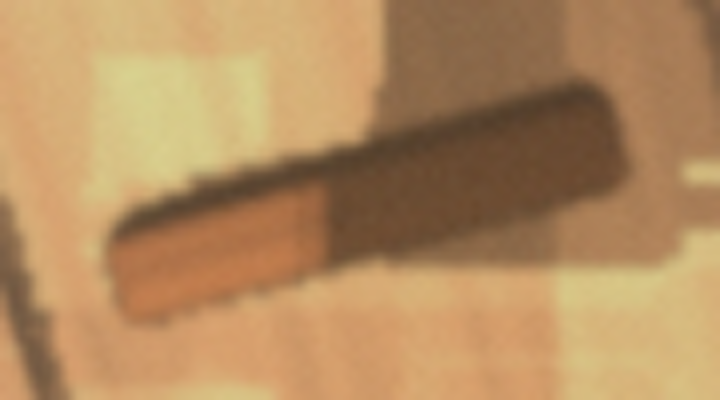

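The wrist view shows the worktop is flat and the dark bands are arm shadow. The handle top is centred at about (316,176), which is world (0.550,-0.150), and the box yaw is about -73.7°.

Request:
apply_moves --targets '[[[0, 2, -10], [0, 0, -0.145]], [[0, 4, -20], [0, 0, -0.29]], [[-2, 6, -40], [0, 0, -0.435]], [[-2, 8, -60], [0, 0, -0.58]], [[-4, 10, -80], [0, 0, -0.725]], [[-4, 10, -95], [0, 0, -0.87]], [[-4, 10, -110], [0, 0, -1.015]], [[-4, 10, -115], [0, 0, -1.16]]]' --hand 50

```text
time_s: 3.25
tool_pos: [0.5501, -0.1487, 0.1553]
tool_rot: [-179.9, 0.2, 23.3]
force: [0.2, -0.0, 0.2]
grip_width: 0.0504
```

Request:
apply_moves --targets '[[[0, 0, -15], [0, 0, -0.126]], [[0, 0, -15], [0, 0, -0.126]], [[0, 0, -15], [0, 0, -0.126]]]'

```text
time_s: 3.55
tool_pos: [0.551, -0.1492, 0.1423]
tool_rot: [-180.0, 0.1, 16.6]
force: [0.4, -0.2, 0.1]
grip_width: 0.0501
```

```bash
python3 - <<'E'
from h import *
p=wrist();s=env.get_obs();print(s["tool_pos"],s["tool_rot"],s["force"])
for t in(.019,0):
  pass
save(p,"w2")
E
```

```text
[ 0.55142297 -0.14951385  0.1429314 ] [ 1.79991174e+02 -8.91003619e-03  1.65237946e+01] [-0.2085419  -0.99694825  0.44588767]
```

View pics/w2.png

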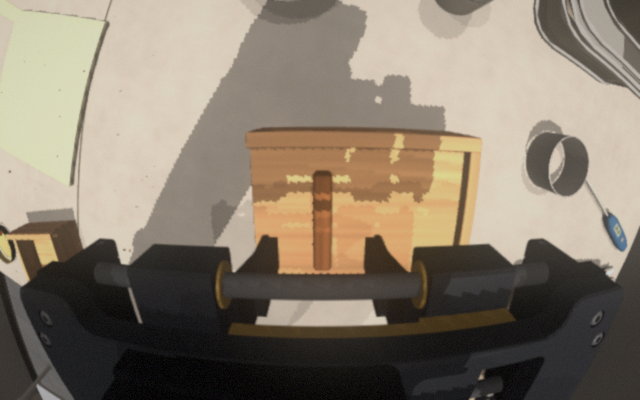

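The handle (column 322) is centred between the fingers (278 and 365) and lines up with them. I'll descend and grip.

Request:
apply_moves --targets '[[[0, 0, -25], [0, 0, 0]], [[0, 0, -45], [0, 0, 0]], [[0, 0, -58], [0, 0, 0]], [[0, 0, -66], [0, 0, 0]], [[0, 0, -66], [0, 0, 0]], [[0, 0, -66], [0, 0, 0]]]'

```text
time_s: 4.2
tool_pos: [0.5516, -0.1501, 0.0773]
tool_rot: [180.0, -0.1, 16.3]
force: [-0.5, -0.1, -0.1]
grip_width: 0.05
```

Request:
apply_moves --targets '[[[0, 0, 0], [0, 0, 0]], [[0, 0, 0], [0, 0, 0]], [[0, 0, 0], [0, 0, 0]], [[0, 0, 0], [0, 0, 0]], [[0, 0, 0], [0, 0, 0]]]' --hand 0 --squeeze 25

```text
time_s: 4.7
tool_pos: [0.5511, -0.15, 0.0767]
tool_rot: [180.0, -0.0, 16.3]
force: [0.3, 0.0, 0.2]
grip_width: 0.0179
```

Request:
apply_moves --targets '[[[0, 0, 0], [0, 0, 0]], [[0, 0, 0], [0, 0, 0]], [[0, 0, 0.5], [0, 0, 0]], [[-2, 5, 1], [0, 0, 0]], [[-4, 14, 1], [0, 0, 0]], [[-8, 27, 1], [0, 0, 0]], [[-8, 27, 1], [0, 0, 0]]]'

```text
time_s: 5.4
tool_pos: [0.5425, -0.1195, 0.0773]
tool_rot: [-179.9, 0.0, 16.5]
force: [-0.2, -0.3, -0.6]
grip_width: 0.0134
```

Request:
apply_moves --targets '[[[-4, 14, 0], [0, 0, 0]], [[-10, 34, 0], [0, 0, 0]], [[-17, 58, 0], [0, 0, 0]], [[-23, 78, 0], [0, 0, 0]], [[-29, 98, 0], [0, 0, 0]], [[-29, 98, 0], [0, 0, 0]], [[-29, 98, 0], [0, 0, 0]]]'

```text
time_s: 6.1
tool_pos: [0.514, -0.0247, 0.0778]
tool_rot: [180.0, -0.0, 16.4]
force: [-0.2, -0.8, -1.5]
grip_width: 0.0141
```

Request:
apply_moves --targets '[[[-4, 14, 0], [0, 0, 0]], [[-8, 27, 0], [0, 0, 0]], [[-14, 47, 0], [0, 0, 0]], [[-20, 67, 0], [0, 0, 0]], [[-23, 77, 0], [0, 0, 0]], [[-23, 77, 0], [0, 0, 0]]]'

```text
time_s: 6.7
tool_pos: [0.4905, 0.054, 0.0776]
tool_rot: [-180.0, 0.0, 16.5]
force: [0.2, -0.5, -1.0]
grip_width: 0.014
```

```bash
python3 - <<'E'
from h import *
p=env.read_camera("scene");s=env.get_obs();print(s["tool_pos"],s["tool_rot"],s["force"],s["grip_width"])
save(p,"s2",(200,120,440,300),3)
E
```

```text
[0.49093962 0.0523664  0.07761451] [ 1.79976933e+02 -6.33047893e-04  1.64021507e+01] [-0.34825947  0.2801314  -0.66366786] 0.01378959728248135
```

View pics/s2.png

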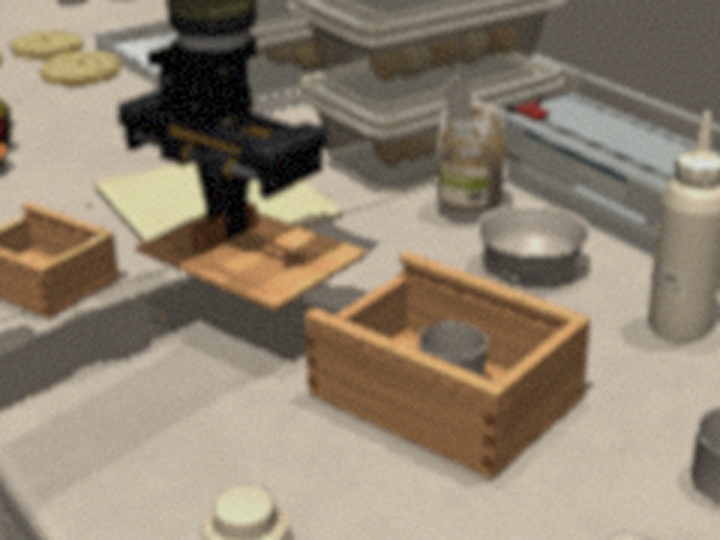

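The lid is free and held level between the box and the board. The bare worktop below is clear, so I'll lower it straight down.

Request:
apply_moves --targets '[[[2, -5, -12], [0, 0, 0]], [[2, -5, -28], [0, 0, 0]], [[2, -5, -44], [0, 0, 0]], [[2, -5, -54], [0, 0, 0]], [[2, -5, -60], [0, 0, 0]], [[2, -5, -62], [0, 0, 0]], [[2, -5, -62], [0, 0, 0]]]'

```text
time_s: 7.45
tool_pos: [0.4932, 0.0467, 0.0155]
tool_rot: [180.0, 0.0, 16.3]
force: [-0.3, 1.2, -0.5]
grip_width: 0.0137
```

Request:
apply_moves --targets '[[[0, 0, -1], [0, 0, 0]], [[0, 0, -2], [0, 0, 0]], [[0, 0, -2], [0, 0, 0]]]'

```text
time_s: 7.75
tool_pos: [0.4933, 0.0471, 0.0139]
tool_rot: [180.0, -0.0, 16.3]
force: [0.8, 0.8, -1.0]
grip_width: 0.0142
```

Request:
apply_moves --targets '[[[0, 0, -1], [0, 0, 0]], [[0, 0, -1], [0, 0, 0]], [[0, 0, -1], [0, 0, 0]]]'

```text
time_s: 8.05
tool_pos: [0.4933, 0.0471, 0.0136]
tool_rot: [180.0, -0.0, 16.3]
force: [-2.1, -0.6, 5.4]
grip_width: 0.0136
```

Contact with the worktop (+5 N), so I'll release and rise.

Request:
apply_moves --targets '[[[0, 0, 0.5], [0, 0, 0]], [[0, 0, 0.5], [0, 0, 0]], [[0, 0, 0.5], [0, 0, 0]], [[0, 0, 0.5], [0, 0, 0]], [[0, 0, 0.5], [0, 0, 0]], [[0, 0, 0.5], [0, 0, 0]]]' --hand 45

```text
time_s: 8.65
tool_pos: [0.493, 0.047, 0.013]
tool_rot: [180.0, 0.0, 16.3]
force: [-0.1, 0.7, -0.4]
grip_width: 0.0438
```

Request:
apply_moves --targets '[[[0, 0, 15], [0, 0, 0]], [[0, 0, 40], [0, 0, 0]], [[0, 0, 80], [0, 0, 0]], [[0, -10, 120], [0, 0, 0]], [[10, -40, 160], [0, 0, 0]], [[20, -70, 200], [0, 0, 0]], [[30, -100, 240], [0, 0, 0]], [[40, -130, 260], [0, 0, 0]]]' --hand 87

```text
time_s: 9.45
tool_pos: [0.5344, -0.084, 0.277]
tool_rot: [179.9, -0.3, 16.4]
force: [0.8, -0.3, -0.5]
grip_width: 0.0863
```

Request:
apply_moves --targets '[[[10, -30, 0], [0, 0, 0]], [[20, -60, 0], [0, 0, 0]], [[20, -60, 0], [0, 0, 0]], [[20, -60, 0], [0, 0, 0]]]'

```text
time_s: 9.85
tool_pos: [0.5528, -0.1435, 0.2726]
tool_rot: [-180.0, 0.0, 16.2]
force: [0.1, 0.1, -0.7]
grip_width: 0.087
```

```bash
python3 - <<'E'
from h import *
p=wrist();s=env.get_obs();print(s["tool_pos"],s["tool_rot"])
for n,z in [("ring_mould",.058),("mould_box",.08),("box_lid",.006),("cake_board",.009)]:
    for r in env.regions_of(p,n)[:3]:
        ys,xs=np.nonzero(r["region"]);c=cv2.minAreaRect(np.c_[xs,ys].astype(np.float32))
        print(n,round(r["conf"],2),np.round(r["rect"]),wground(p,c[0],z).round(3))
save(p,"w3",s=1.25)
E
```

```text
[ 0.5528783  -0.14218676  0.27272226] [-1.79943752e+02  2.84155557e-02  1.63485598e+01]
ring_mould 0.9 [338. 155. 379. 204.] [ 0.563 -0.186  0.058]
mould_box 0.59 [277. 126. 439. 237.] [ 0.563 -0.182  0.08 ]
mould_box 0.59 [ 63. 197. 136. 252.] [0.404 0.158 0.08 ]
mould_box 0.2 [331. 151. 379. 203.] [ 0.567 -0.181  0.08 ]
box_lid 0.85 [157. 131. 267. 216.] [0.503 0.014 0.006]
cake_board 0.82 [ 46.  25. 161. 169.] [0.581 0.238 0.009]
```

View pics/w3.png

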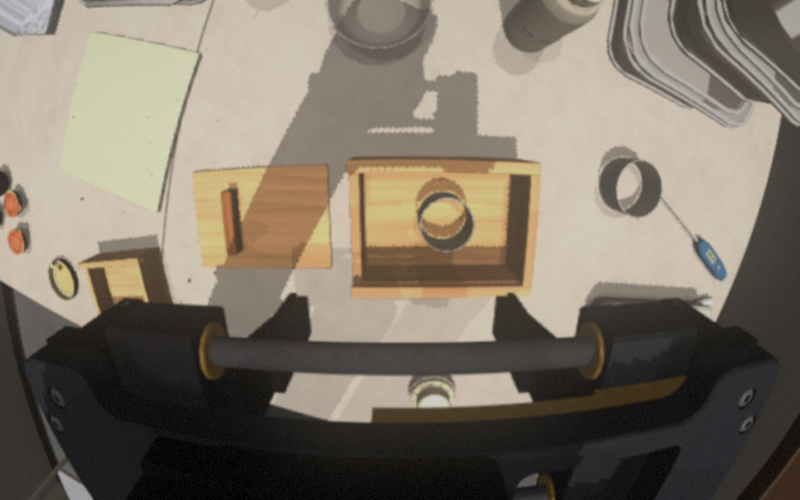

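```bash
python3 - <<'E'
from h import *
p=wrist()
r=env.regions_of(p,"ring_mould")[0];m=r["region"].astype(np.uint8)
ys,xs=np.nonzero(m)
# fit centre: projected convex hull of tube vs region
def mask(v):
    t=np.linspace(0,2*np.pi,40);P=[wproj(p,[v[0]+.028*np.cos(a),v[1]+.028*np.sin(a),z]) for a in t for z in(.008,.058)]
    M=np.zeros((1600,2560),np.uint8);cv2.fillConvexPoly(M,cv2.convexHull((np.array(P)*4).astype(np.int32)),1);return M[2::4,2::4]
f=lambda v:1-(mask(v)&m).sum()/(mask(v)|m).sum()
s=minimize(f,[.563,-.186],method="Nelder-Mead",options={"initial_simplex":[[.563,-.186],[.573,-.186],[.563,-.176]]});print(s.x,s.fun)
im=cv2.resize(p["image"][120:240,270:440],None,fx=4.7,fy=4.7,interpolation=2)[:,:,::-1].copy()
for z,c in((.008,(0,0,255)),(.058,(0,255,0))):
    P=[wproj(p,[s.x[0]+.028*np.cos(a),s.x[1]+.028*np.sin(a),z]) for a in np.linspace(0,6.283,40)]
    cv2.polylines(im,[((np.array(P)+.5-[270,120])*4.7).astype(np.int32)],True,c,1)
cv2.imwrite("pics/w3c.png",im)
E
```

```text
[ 0.56061329 -0.18992557] 0.5745412844036697
```

View pics/w3c.png

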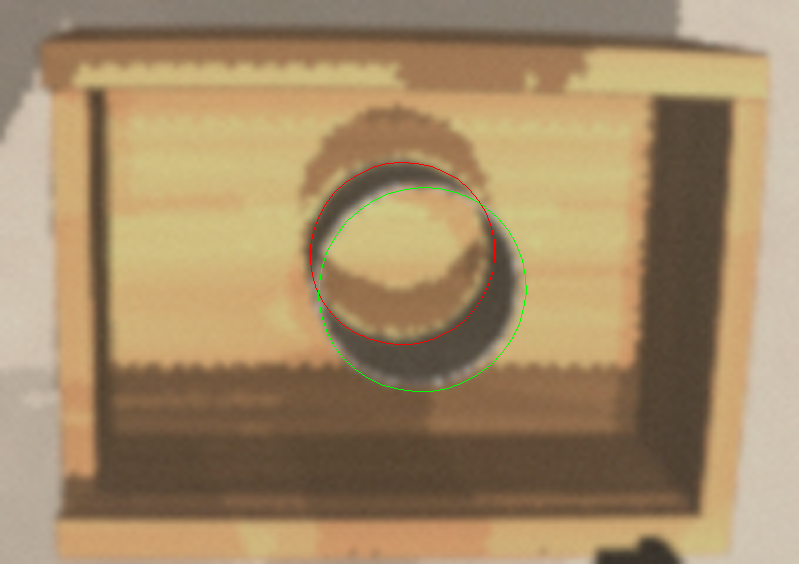

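The overlaid rings match the mould (green rim, red base), centred at about (0.560,-0.189). There is enough room for the fingers along the box's length.

Request:
apply_moves --targets '[[[3, -20, -40], [0, 0, 0]], [[7, -40, -85], [0, 0, 0]], [[7, -47, -130], [0, 0, 0]], [[7, -47, -170], [0, 0, 0]], [[7, -47, -200], [0, 0, 0]], [[7, -47, -225], [0, 0, 0]], [[7, -47, -246], [0, 0, 0]], [[7, -47, -246], [0, 0, 0]]]'

```text
time_s: 11.0
tool_pos: [0.5574, -0.1887, 0.0239]
tool_rot: [-179.8, 0.3, 16.4]
force: [-0.3, 1.0, 0.2]
grip_width: 0.087
```

Request:
apply_moves --targets '[[[0, 0, 0], [0, 0, 0]], [[0, 0, 0], [0, 0, 0]], [[0, 0, 0], [0, 0, 0]], [[0, 0, 0], [0, 0, 0]], [[0, 0, 0], [0, 0, 0]], [[0, 0, 0], [0, 0, 0]]]' --hand 40 --squeeze 15

```text
time_s: 11.6
tool_pos: [0.5604, -0.1899, 0.0278]
tool_rot: [180.0, -0.0, 16.3]
force: [-0.2, 1.2, 2.6]
grip_width: 0.0541
```

Request:
apply_moves --targets '[[[0, 0, 0], [0, 0, 0]], [[0, 0, 0], [0, 0, 0]], [[0, 0, 0], [0, 0, 0]]]'

```text
time_s: 11.9
tool_pos: [0.5604, -0.1899, 0.0278]
tool_rot: [180.0, -0.0, 16.3]
force: [-0.8, 1.0, 4.8]
grip_width: 0.0543
```

```bash
python3 - <<'E'
from h import *
p=wrist();s=env.get_obs();print(s["tool_pos"],s["force"],s["grip_width"])
save(p,"w4",(200,100,440,280),3)
E
```

```text
[ 0.56040245 -0.18999672  0.0277755 ] [-0.25151595  0.84451829  5.83227786] 0.054107105645477514
```

View pics/w4.png

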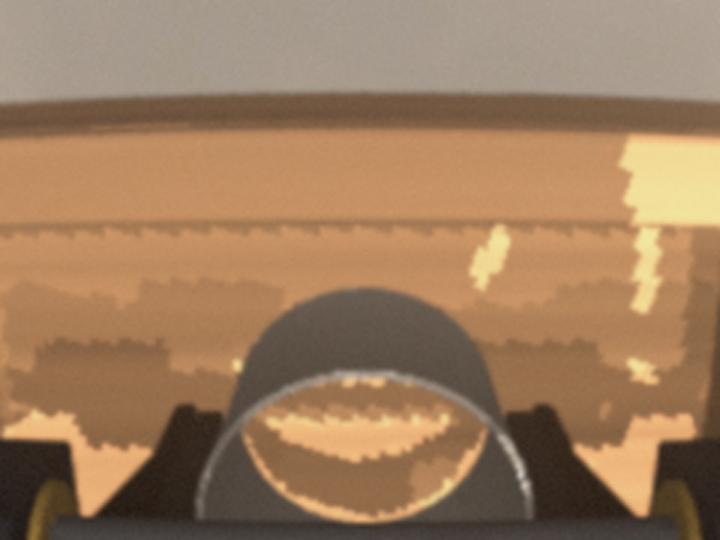

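The ring is upright and held centrally between the pads. I'll lift it, then carry it towards the board.

Request:
apply_moves --targets '[[[0, 0, 5], [0, 0, 0]], [[0, 0, 20], [0, 0, 0]], [[0, 0, 45], [0, 0, 0]], [[0, 0, 75], [0, 0, 0]], [[0, 0, 105], [0, 0, 0]], [[0, 0, 130], [0, 0, 0]], [[0, 0, 140], [0, 0, 0]], [[0, 0, 140], [0, 0, 0]]]'

```text
time_s: 12.75
tool_pos: [0.561, -0.1905, 0.169]
tool_rot: [179.9, -0.2, 16.3]
force: [-0.2, -0.3, 0.1]
grip_width: 0.0542
```

Request:
apply_moves --targets '[[[0, 15, 0], [0, 0, 0]], [[0, 45, 0], [0, 0, 0]], [[5, 80, 0], [0, 0, 0]], [[10, 120, 0], [0, 0, 0]], [[12, 160, 0], [0, 0, 0]], [[14, 200, 0], [0, 0, 0]], [[16, 230, 0], [0, 0, 0]], [[16, 240, 0], [0, 0, 0]]]'

```text
time_s: 13.55
tool_pos: [0.5742, 0.0562, 0.165]
tool_rot: [-179.8, 0.2, 16.7]
force: [0.7, 0.1, 0.3]
grip_width: 0.0542
```

Request:
apply_moves --targets '[[[0, 25, 0], [0, 0, 0]], [[2, 55, 0], [0, 0, 0]], [[4, 90, 0], [0, 0, 0]], [[4, 120, 0], [0, 0, 0]], [[4, 135, 0], [0, 0, 0]], [[4, 135, 0], [0, 0, 0]], [[4, 135, 0], [0, 0, 0]]]'

```text
time_s: 14.25
tool_pos: [0.5799, 0.1829, 0.1664]
tool_rot: [179.9, 0.1, 16.2]
force: [0.1, -1.5, -0.3]
grip_width: 0.0543
```

```bash
python3 - <<'E'
from h import *
a=env.read_camera("scene");b=env.read_camera("side");p=wrist();s=env.get_obs();print(s["tool_pos"],s["tool_rot"],s["force"],s["grip_width"])
for n in ["cake_board"]:
  for r in env.regions_of(p,n)[:2]:
    ys,xs=np.nonzero(r["region"]);c=cv2.minAreaRect(np.c_[xs,ys].astype(np.float32));print(r["conf"],r["rect"],[wground(p,q,.009)[:2].round(3) for q in cv2.boxPoints(c)])
im=np.vstack([np.hstack([p["image"][:,:,::-1]]),])
q=cv2.resize(b["image"][200:340,210:430],None,fx=3.6,fy=3.6,interpolation=2)[:,:,::-1]
o=np.zeros((600,792,3),np.uint8)
o[:280,:440]=cv2.resize(b["image"][200:340,210:430],(440,280))[:,:,::-1]
o[:280,440:792]=cv2.resize(a["image"][120:260,180:356],(352,280))[:,:,::-1]
o[280:600,:512]=cv2.resize(p["image"],(512,320))[:,:,::-1]
cv2.imwrite("pics/m5.png",o)
E
```

```text
[0.58043161 0.18232747 0.16696149] [1.79928904e+02 2.64349610e-02 1.61249319e+01] [ 0.47981463 -0.43712293 -1.02103711] 0.05397215908196743
0.87 [153.1, 45.8, 383.2, 274.6] [array([0.484, 0.391]), array([0.701, 0.35 ]), array([0.681, 0.144]), array([0.468, 0.151])]
```

View pics/m5.png

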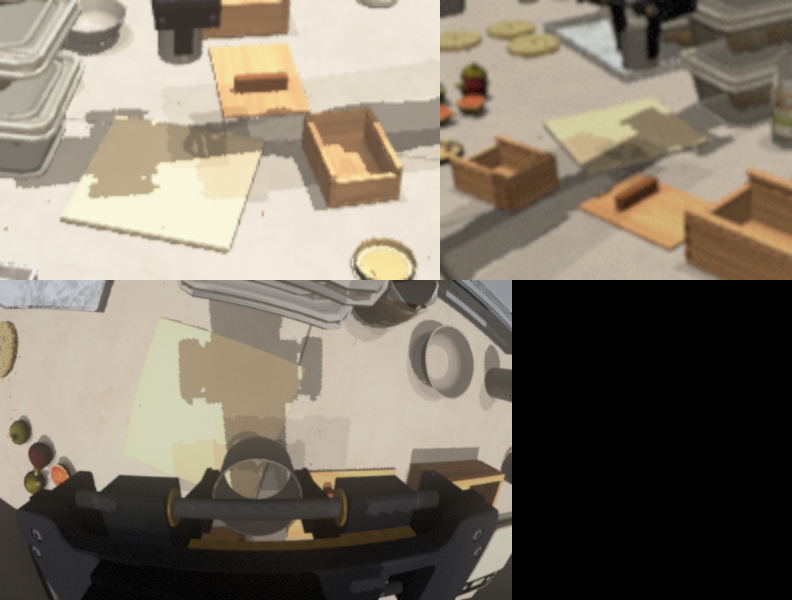

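The ring is still upright in the jaws, and the lid lies flat behind it. The fixed cameras put the board centre at (0.582,0.255) and the wrist view at (0.583,0.259), so I'll go there and lower.

Request:
apply_moves --targets '[[[0, 20, 0], [0, 0, 0]], [[2, 50, -10], [0, 0, 0]], [[2, 74, -35], [0, 0, 0]], [[2, 74, -65], [0, 0, 0]], [[2, 74, -95], [0, 0, 0]], [[2, 74, -120], [0, 0, 0]], [[2, 74, -132], [0, 0, 0]], [[2, 74, -135], [0, 0, 0]]]'

```text
time_s: 15.25
tool_pos: [0.5814, 0.2576, 0.0306]
tool_rot: [180.0, 0.2, 16.3]
force: [0.5, 0.7, -0.4]
grip_width: 0.0542
```

Request:
apply_moves --targets '[[[0, 0, 0], [0, 0, 0]], [[0, 0, -1], [0, 0, 0]], [[0, 0, -2], [0, 0, 0]], [[0, 0, -3], [0, 0, 0]], [[0, 0, -3], [0, 0, 0]]]'

```text
time_s: 15.75
tool_pos: [0.5822, 0.2591, 0.0295]
tool_rot: [-180.0, -0.0, 16.3]
force: [0.8, -0.4, -0.9]
grip_width: 0.0541
```

Request:
apply_moves --targets '[[[0, 0, -1], [0, 0, 0]], [[0, 0, -1], [0, 0, 0]], [[0, 0, -1], [0, 0, 0]]]'

```text
time_s: 16.05
tool_pos: [0.5823, 0.2591, 0.0288]
tool_rot: [180.0, -0.0, 16.3]
force: [-0.8, -0.7, 4.4]
grip_width: 0.0539
```

Contact at the expected height; release and rise.

Request:
apply_moves --targets '[[[0, 0, 0], [0, 0, 0]], [[0, 0, 0], [0, 0, 0]], [[0, 0, 0], [0, 0, 0]], [[0, 0, 0], [0, 0, 0]], [[0, 0, 0], [0, 0, 0]], [[0, 0, 0], [0, 0, 0]]]' --hand 87

```text
time_s: 16.65
tool_pos: [0.582, 0.259, 0.0279]
tool_rot: [180.0, 0.0, 16.3]
force: [0.4, 0.2, 0.3]
grip_width: 0.0859
```

Request:
apply_moves --targets '[[[0, 0, 15], [0, 0, 0]], [[0, 0, 35], [0, 0, 0]], [[0, 0, 60], [0, 0, 0]], [[0, 0, 95], [0, 0, 0]], [[0, 0, 130], [0, 0, 0]], [[0, -30, 170], [0, 0, 0]], [[0, -60, 200], [0, 0, 0]], [[0, -60, 200], [0, 0, 0]]]'

```text
time_s: 17.45
tool_pos: [0.586, 0.1939, 0.2356]
tool_rot: [179.8, -0.6, 15.9]
force: [0.7, -1.6, 0.4]
grip_width: 0.0866
```

```bash
python3 - <<'E'
from h import *
a=env.read_camera("scene");b=env.read_camera("side");p=wrist();s=env.get_obs();print(s["tool_pos"],s["force"],s["grip_width"])
for n,z in (("ring_mould",.034),("box_lid",.006),("cake_board",.009)):
  for P,g in((a,ground),(b,ground),(p,wground)):
    for r in env.regions_of(P,n)[:2]:
      ys,xs=np.nonzero(r["region"]);print(n,round(r["conf"],2),np.round(r["rect"]),g(P,(xs.mean(),ys.mean()),z).round(3))
o=np.zeros((600,792,3),np.uint8)
o[:280,:440]=cv2.resize(b["image"][200:340,210:430],(440,280))[:,:,::-1]
o[:280,440:792]=cv2.resize(a["image"][120:260,180:356],(352,280))[:,:,::-1]
o[280:600,:512]=cv2.resize(p["image"],(512,320))[:,:,::-1]
cv2.imwrite("pics/m6.png",o)
E
```

```text
[0.58158706 0.19962643 0.22844328] [ 0.68759036 -0.07334181 -0.07625008] 0.08663973241228633
ring_mould 0.54 [266. 168. 283. 184.] [0.587 0.264 0.034]
ring_mould 0.97 [283. 268. 306. 296.] [0.583 0.257 0.034]
ring_mould 0.59 [246. 198. 274. 223.] [ 0.754 -0.056  0.034]
ring_mould 0.57 [244. 141. 297. 198.] [0.577 0.262 0.034]
box_lid 0.83 [249. 207. 312. 247.] [0.49  0.02  0.006]
box_lid 0.41 [300. 204. 397. 282.] [ 0.591 -0.153  0.006]
box_lid 0.94 [317. 222. 363. 259.] [0.498 0.024 0.006]
box_lid 0.75 [281. 268. 309. 297.] [0.59  0.224 0.006]
box_lid 0.69 [364. 225. 483. 306.] [0.526 0.037 0.006]
cake_board 0.7 [232. 170. 312. 209.] [0.57  0.234 0.009]
cake_board 0.57 [241. 258. 344. 327.] [0.58  0.275 0.009]
cake_board 0.74 [185.  58. 385. 261.] [0.59  0.252 0.009]
cake_board 0.45 [509.  71. 573. 151.] [ 0.775 -0.077  0.009]
```

View pics/m6.png

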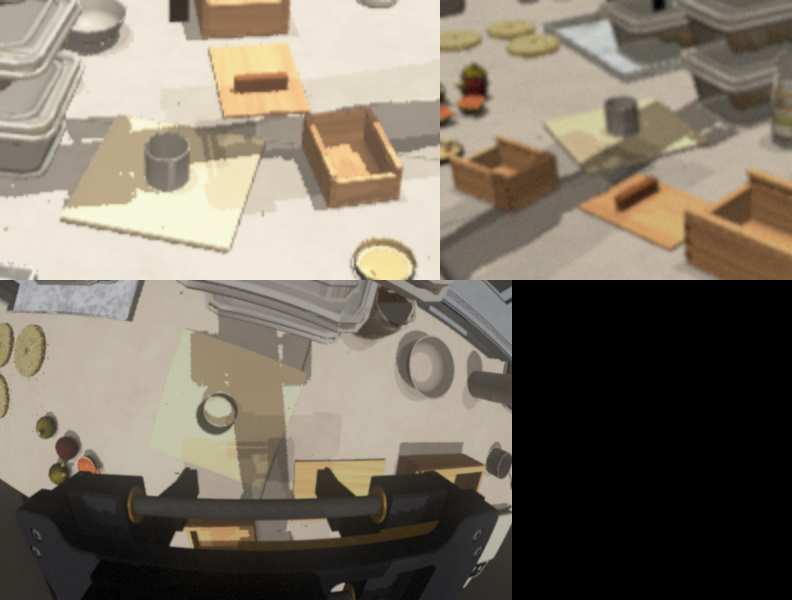

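The ring stands upright in the middle of the board (wrist view 217,410), the lid lies flat with its handle up, and the arm is clear. Handing in.

```bash
python3 -c "
from cell import env
print(env.sign_off())"
```

```text
the job is handed in; nothing more can be done
None
```

The job is done and handed in at about 17.6 s, though the sign-off gives no verdict. I slid the lid 211 mm straight out along its grooves and set it down flat on the bare worktop, handle up, while the ring was still in the box. I then lifted the ring mould out and set it down in the middle of the cake board.

**Last checks:**
- **Ring:** it looks upright at about (0.583, 0.258). The board centre is about (0.582, 0.256), so it is within a few millimetres against the 40 mm allowed.
- **Lid:** it lies flat at about (0.498, 0.022) and had not moved since I released it.
- **Bystanders:** the bowl looks undisturbed in the last pictures. I did not re-measure the bowl, wide ring or timer, but the arm never came near them.
- **Arm:** it is clear of everything and the gripper is open.

**Disagreements:**
- The gripper read 54 mm across the 56 mm ring, but the grasp looked sound and held.
- A few low-confidence network detections mistook the bowl for the ring and the ring or box for the lid. The pictures ruled these out.
- In the final images, rough region averages for the board centre were off by up to about 2 cm. I relied on the earlier silhouette fit, which agreed with the wrist view to 4 mm.

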